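# Mesh the take-up reel on the ribbon printer's spindle and hold it down

### The arm

A 6-joint arm with a two-finger parallel gripper is mounted at the origin on the work surface. World frame = base frame: x ahead of the robot, y to its left, z up, the work surface at z = 0. Lengths are in mm, angles in rad, forces in N, time in s.
With the tool pointing down it reaches from about 275 to 1000 mm from the base axis. Payload 8.4 kg.
Tool frame: the origin (TCP) lies between the finger pads; the fingertips stand r.finger_overhang ahead of it and the grasp point (between the pads) is the TCP (r.finger_overhang is the distance from the TCP to the fingertips, in mm); z points along the fingers, y is the line along which they close (so a half turn about z gives the same grasp; the last joint's range is limited). The gripper opens to 85 mm and grips with 20 to 120 N. Pads are 22 mm wide; open, the fingers measure 114 mm over their backs; the gripper's body (76 mm by 85 mm) begins 54 mm behind the grasp point. The pads swing forward as they close: fully open they stand 13 mm farther back than shut.
Start: joints at [1.27, 0.353, 1.633, -0, 1.155, -0.002], TCP at [183.982, 597.31, 250.281] pointing down, gripper open.
Joint ranges: [-2.63, 2.63], [-0.92, 2.1], [0.06, 2.66], [-1.3, 4.44], [0, 2.69], [-3.02, 3.02]. Speed limits (rad/s): [2.22, 2.22, 2.79, 3.14, 3.14, 3.14].

### API

Orientations are given as [roll, pitch, yaw] about the fixed x, y, z axes, in that order (R = Rz(yaw) Ry(pitch) Rx(roll)).
In Python, from rig import r, cams, sign_off gives the robot as it stands.
- The arm moves only by the shell command python3 -m crank 'ROWS' [FORCE]. ROWS is JSON, a list of rows, each a list of 7 numbers: the shift along the tool's x, y, z in m, then the turn, a rotation vector about the tool's x, y, z in rad, then the closure, from 0 (fully open) to 1 (shut). In form: [[dx, dy, dz, ax, ay, az, gripper], ...]. A call has 1 to 5 rows; each row is the pose to reach, as a shift and turn from the pose commanded when the call began, along the tool's axes at that moment; what a row does not reach only later rows make up. A row lasts 1/10 s, in which the tool goes at most 50 mm and 8.59 degrees, less where a joint would pass 70% of its speed; a pose out of reach is approached as far as the arm can. A call with a gripper value outside its range is refused whole. The fingers move at their own pace and stop on an object; FORCE is the grip in N (left out, the last holds). Time passes only in rows, so rows that repeat a pose let the fingers close. It gives the time, the measured TCP pose, the force, the opening and the grip force at its end, in the units of the state.
- r.sense(): the state, without advancing time (a new reading comes with each control period).
- cams.grab_frame(name): name is "side" or "top"; returns a dict with "image" (384x512x3 uint8, red, green, blue), "fx", "fy", "cx", "cy" (pixels), "position" and "orientation" of the camera in the world. Camera axes: x right, y down, z forward; pixel columns grow to the right and rows downward; lengths in mm; the calibration is good to about 2 mm. A picture is of the moment at which its call begins. There is no depth.
- sign_off(): hands the job in; it is judged then, once.
The state is a dict: "clock": time; "qpos": joint angles; "qvel": joint speeds; "joint_efforts": joint torques, N m; "eef_pos": TCP position; "tcp_rot": TCP orientation; "contact_force": force on the tool from outside, world axes, zero at the start; "wrist_torque": the same for the moment, N m; "opening": opening from 0.0 (shut) to 1.0 (fully open); "grasp_force": force on a finger pad.
Only numpy, scipy, OpenCV 4.12 (cv2) and the standard library are available. Lean on these libraries where they do the work, as an engineer would, in place of code of your own. Each camera call takes 0.05 s, during which the arm holds its last target. There are 200 camera calls.

### The job

Raise the ribbon printer's stiff lid by its black handle until it stands straight up, and leave it standing there. Then fit the magenta reel over the splined spindle in the bay, turning it until the splines mesh and it slides fully home on the sprung seat ring, and press it all the way down; finish while still gripping the reel and holding it pressed down. Leave the other things on the desk, the lime reel too, where they are.

Things in the scene. Friction and masses are not known exactly. Their poses are not given: they have to be found in the camera images.
- lid (a joint): Angle of the printer's flat light-grey lid (190 x 190 x 8 mm), hinged along the printer's +y side: 0 shut (horizontal), 1.571 straight up, 2.3 end stop. The stiff hinge holds the lid wherever it is left; about 3 to 6 N at the handle moves it.
- lid_handle (a point): Middle of the lid's black handle bar: round, 10 mm thick, 80 mm long, parallel to the hinge, on two end posts; it stands 40 mm (bar centre) off the lid's outer face, 15 mm in from the free edge. Moves with the lid. Axes are the lid's: x along the bar and hinge, y from free edge to hinge, z out of the lid's outer face (up when shut).
- lid_hinge (a point): Middle of the hinge line, at the lid's underside, 75 mm above the desk. Turns with the lid; its x axis is the hinge line, and opening turns the lid about -x (the free edge goes up and over towards the printer's +y). With the lid shut the bar centre lies 175 mm to the -y side of it and 48 mm above it.
- printer: The desktop ribbon printer: a white open box 190 x 190 mm, rim 75 mm above the desk, walls 8 mm, grey bay floor at 20 mm; fixed to the desk. Origin: centre of its underside; at yaw 0 its hinge side looks to +y. Inside along the hinge wall stand two steel rollers and a black block, up to 55 mm high, at least 68 mm from the spindle's axis.
- spindle_top (a point): Centre of the top of the upright spindle in the bay, 66 mm above the desk, 15 mm to the -y side of the bay's centre. A round core 18 mm in diameter with six orange splines; the top 8 mm is a plain white pilot nose without splines, tapering to 12 mm. One spline points along its x axis, the others every 60 degrees (1.047 rad). A brake stops it turning; its angle differs every time.
- spline_top (a point): On the spindle's axis at the height where the splines end, 58 mm above the desk; below this they run down to the bay floor. Each is 4 mm wide and reaches 13 mm from the axis. Same axes as spindle_top. While the splines do not mesh, the reel stands on them with its underside at this height.
- seat_top (a point): Centre of the upper face of the dark seat ring (54 mm across) around the spindle's foot, 28 mm above the desk at rest. Goes down with the seat.
- seat (a joint): How far the sprung seat ring is pressed down: 0 at rest, 0.006 m fully down. It starts to give at about 3 N and is fully down at about 9 N.
- reel: The magenta reel, loose, upright on the desk, 44 mm high, about 60 g. Toothed flange 69 mm across and 12 mm thick at the bottom; above it a plain round hub 38 mm across, 12 to 44 mm above its underside, to grip. Origin: centre of its underside, z up. Home, its underside rests on the seat ring.
- reel_bore (a point): Centre of the reel's top, 44 mm above its underside; same axes as the reel. The through bore has six pink teeth reaching in to 10.5 mm from the axis, and between them six grooves for the splines, 15.5 mm in outer radius: one along x, the others every 60 degrees; six white lines on the flange mark the grooves. About 5 degrees of play either way once meshed.
- lime_reel: A lime-green reel of the same outer size with a plain round bore, not wanted; loose. Origin: centre of its underside.
- stapler: Black and white stapler, 150 x 36 x 70 mm, loose. Origin: centre of its underside.
- tape_roll: Roll of clear tape lying flat, 80 mm across, 19 mm high, loose. Origin: centre of its underside.
- eraser: White eraser, 55 x 32 x 16 mm, loose. Origin: centre of its underside.
- staples_a: Strip of steel staples, 50 x 22 x 12 mm, loose. Origin: centre of its underside.
- staples_b: Another strip of staples, 50 x 22 x 12 mm, loose. Origin: centre of its underside.
- tape_pen: Lime-green correction tape roller lying flat, about 96 x 52 x 18 mm, loose. Origin: under the centre of its round end.
Things that resemble listed ones, but are neither listed nor needed, are in the scene too. There is more than one size of the reel; the one meant has the size given above.

How it is judged:
By the outcome, as a careful person would: the job done as asked, in the order asked, and still so for the second after the job is handed in, while the arm keeps its last pose, push and grip.
It also fails if it takes over 67 s, if anything falls off the work surface, if the arm or the gripper's body presses on something with over 40 N, if the wrist force passes 120 N, or if a joint passes its speed limit or range.

## Working session

There is one attempt and no reset: what is moved stays moved. The work goes in short steps, Python scripts to look and compute and a shell command to move; the robot and the scene stay as the last step left them, time stands still between calls to the robot, and variables do not carry over. Pictures are saved under pics/ and viewed, at most 10 in all, crops included, and the job is handed in when it is done.

```bash
ls; mkdir -p pics
python3 - <<'E'
from rig import r,cams
import cv2
s=r.sense()
print({k:s[k] for k in s}, r.finger_overhang)
for n in("side","top"):
    f=cams.grab_frame(n)
    print(n,{k:f[k] for k in f if k!="image"})
    cv2.imwrite(f"pics/{n}0.png",cv2.cvtColor(f["image"],cv2.COLOR_RGB2BGR))
E
```

```text
pics
{'clock': 0.0, 'qpos': array([ 1.26960853e+00,  3.53671762e-01,  1.63415903e+00, -2.28300631e-05,
        1.15519602e+00, -2.41449432e-03]), 'qvel': array([1.88428424e-04, 5.65606810e-04, 8.95920776e-05, 4.48271419e-04,
       6.25897926e-04, 5.82448122e-05]), 'joint_efforts': array([-2.59026347e-04, -6.05253196e+01, -3.42063224e+01, -3.15538819e-05,
        9.44662490e-03, -1.34762396e-05]), 'eef_pos': array([183.84503302, 596.86371685, 249.53626325]), 'tcp_rot': array([-3.14015845e+00,  1.74105694e-05,  2.84282860e+00]), 'contact_force': array([-0.40283429, -0.26470028,  0.64200162]), 'wrist_torque': array([-0.00468206, -0.05251837, -0.03210389]), 'grasp_force': 0.0, 'opening': 1.002080364285237} 19.0
side {'fx': 487.33852914748667, 'fy': 487.33852914748667, 'cx': 259.1233749489075, 'cy': 200.54597325490172, 'position': array([  482.00074568, -1260.77134871,   758.69085323]), 'orientation': array([-2.08239898, -0.02074928, -0.05434267])}
top {'fx': 416.8883366475523, 'fy': 416.8883366475523, 'cx': 256.7724994936807, 'cy': 193.8872530619316, 'position': array([ 440.2712208 ,  -98.22372359, 1275.57246509]), 'orientation': array([-3.03987107,  0.00488402, -1.54924378])}
```

View pics/top0.png

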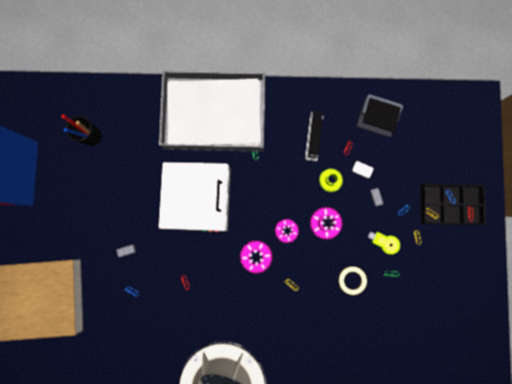

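View pics/side0.png

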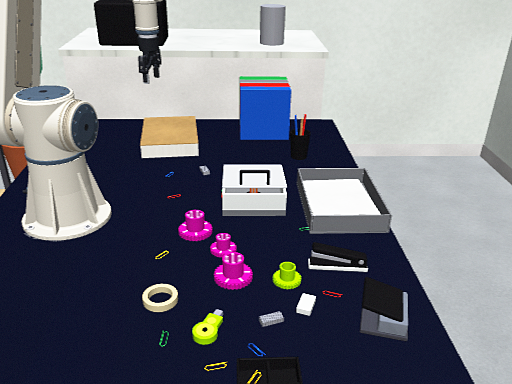

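The top view shows the shut printer at about (194,196) with its handle bar at (220,196). Three magenta reels sit at (327,223), (287,231) and (256,257), with the lime reel at (331,180). The side view shows the reels at (233,270), (223,243) and (195,225), and the lid handle at (255,177). Next I measure sizes.

```bash
cat > h.py <<'E'
import numpy as np, cv2
from scipy.spatial.transform import Rotation as Ro
from rig import r,cams
def cast(f,uv,z):
    uv=np.atleast_2d(np.asarray(uv,float))
    d=np.c_[(uv[:,0]-f["cx"])/f["fx"],(uv[:,1]-f["cy"])/f["fy"],np.ones(len(uv))]
    d=Ro.from_euler("xyz",f["orientation"]).apply(d)
    p=np.asarray(f["position"]); return p+d*((z-p[2])/d[:,2])[:,None]
def proj(f,P):
    q=Ro.from_euler("xyz",f["orientation"]).inv().apply(np.atleast_2d(P)-f["position"])
    return np.c_[f["cx"]+f["fx"]*q[:,0]/q[:,2],f["cy"]+f["fy"]*q[:,1]/q[:,2]]
def tri(f1,u1,f2,u2):
    A=[];b=[]
    for f,u in((f1,u1),(f2,u2)):
        p=np.asarray(f["position"]);d=cast(f,u,0)[0]-p;d/=np.linalg.norm(d)
        M=np.eye(3)-np.outer(d,d);A.append(M);b.append(M@p)
    x,res,_,_=np.linalg.lstsq(np.vstack(A),np.hstack(b),rcond=None); return x,np.sqrt(res)
def blobs(m,amin=30):
    c,_=cv2.findContours(m.astype(np.uint8),cv2.RETR_EXTERNAL,cv2.CHAIN_APPROX_NONE)
    return [k for k in c if cv2.contourArea(k)>amin]
def hsv(f): return cv2.cvtColor(f["image"],cv2.COLOR_RGB2HSV)
def magenta(f): h=hsv(f); return (h[...,0]>140)&(h[...,0]<165)&(h[...,1]>100)&(h[...,2]>80)
def white(f): h=hsv(f); return (h[...,1]<60)&(h[...,2]>150)
E
python3 - <<'E'
from h import *
t=cams.grab_frame("top");s=cams.grab_frame("side")
print("magenta top")
for c in blobs(magenta(t)):
    m=cv2.morphologyEx(magenta(t).astype(np.uint8),cv2.MORPH_CLOSE,np.ones((3,3)))
    (u,v),rad=cv2.minEnclosingCircle(c); a=cv2.contourArea(c)
    P=cast(t,c[:,0,:]+0.0,12)
    print((u,v),cast(t,(u,v),12)[0].round(1),"ext xy",np.ptp(P,axis=0).round(1))
print("side")
for c in blobs(magenta(s)):
    x,y,w,h=cv2.boundingRect(c); b=cast(s,(x+w/2,y+h),0)[0]
    # flange wide row
    print((x,y,w,h), cast(s,[(x,y+h*.65),(x+w,y+h*.65)],12).round(0).tolist())
h=hsv(t)
m=(h[...,0]>28)&(h[...,0]<45)&(h[...,1]>120)
for c in blobs(m):
    P=cast(t,c[:,0,:],12);print("lime",P.min(0).round(),P.max(0).round())
# lid
for c in blobs(white(t),1500):
    rr=cv2.minAreaRect(c);x,y,w,hh=cv2.boundingRect(c)
    print("white",rr, cast(t,cv2.boxPoints(rr),83).round(0).tolist())
    if x<175 and y>150:
        k=(h[...,2]<70);z=np.zeros_like(k);z[y+8:y+hh-8,x+8:x+w-4]=1;k&=z
        for q in blobs(k,5): 
            R=cv2.minAreaRect(q);print("bar",R,cv2.boundingRect(q),cast(t,R[0],123)[0].round(1))
vs=hsv(s)[160:195,225:280,2]
print((vs<60).astype(int).sum(1),"side bar")
big=lambda f,x0,y0,x1,y1,k:cv2.resize(f["image"][y0:y1,x0:x1,::-1],None,fx=k,fy=k,interpolation=cv2.INTER_CUBIC)
A=big(t,150,150,350,280,4);cv2.imwrite("pics/topz.png",A)
B=big(s,160,160,300,300,4);cv2.imwrite("pics/sidez.png",B)
E
```

```text
magenta top
(255.79244995117188, 256.3773498535156) [380.6 -90.4  12. ] ext xy [98.2 96.5  0. ]
(286.29486083984375, 230.6709442138672) [ 459.4 -180.8   12. ] ext xy [69.7 69.7  0. ]
(325.68182373046875, 222.68182373046875) [ 486.  -299.4   12. ] ext xy [96.7 96.8  0. ]
side
(210, 233, 43, 57) [[428.0, -284.0, 12.0], [535.0, -287.0, 12.0]]
(178, 209, 35, 32) [[332.0, -97.0, 12.0], [431.0, -99.0, 12.0]]
lime [ 396. -523.   12.] [ 464. -439.   12.]
lime [ 582. -349.   12.] [ 654. -278.   12.]
white ((193.6186981201172, 195.6507568359375), (67.56636810302734, 67.44147491455078), 2.385944128036499) [[458.0, 189.0, 83.0], [653.0, 189.0, 83.0], [649.0, -7.0, 83.0], [454.0, -4.0, 83.0]]
bar ((218.28602600097656, 195.4923553466797), (2.4627153873443604, 29.0172119140625), 2.0454084873199463) (217, 181, 4, 30) [551.   16.8 123. ]
white ((214.59518432617188, 111.76536560058594), (96.69309997558594, 67.06163787841797), 1.0416266918182373) [[701.0, 179.0, 83.0], [903.0, 184.0, 83.0], [903.0, -102.0, 83.0], [702.0, -103.0, 83.0]]
white ((256.6452941894531, 36.17472839355469), (514.1865844726562, 93.14749145507812), 3.3062407970428467) [[923.0, 691.0, 83.0], [1217.0, 699.0, 83.0], [1150.0, -856.0, 83.0], [862.0, -829.0, 83.0]]
[55 55 55 55  0  0  0  0  0  0 29 29 29  4  4  4  4  4  4  4  4  4  4  4
  4  0  0  0  0  0  0  0  4  0  0] side bar
```

View pics/topz.png

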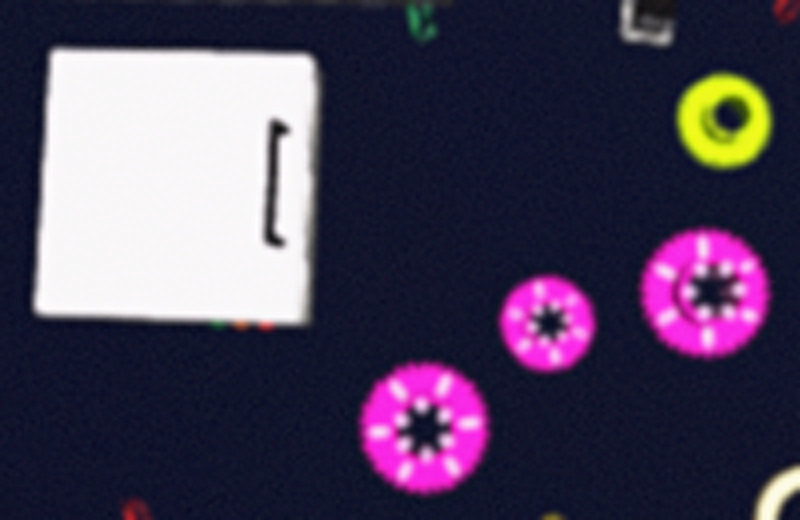

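View pics/sidez.png

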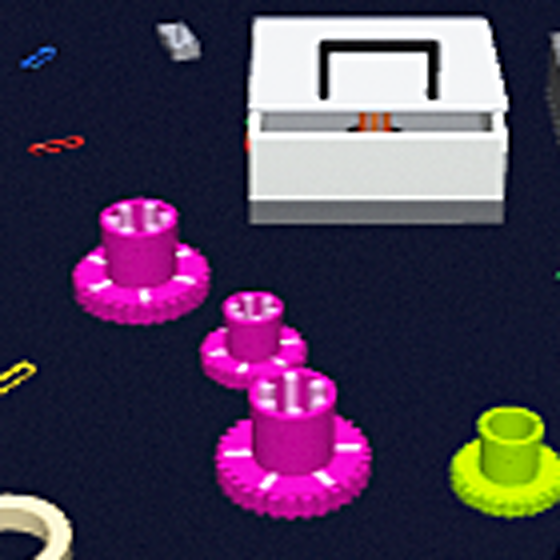

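The close-ups settle the reel: the middle one, at top pixel (286,231), measures 69.7 mm across, so it is the one meant. The lid's free edge sits above a visible gap and the spindle shows through it, so the lid may already be slightly open. I triangulate the bar and printer next.

Run:
```python
from h import *
t=cams.grab_frame("top");s=cams.grab_frame("side")
hs=hsv(s)
k=np.zeros(hs.shape[:2],bool);k[165:186,236:274]=hs[165:186,236:274,2]<90
ys,xs=np.nonzero(k);row=ys[(xs>244)&(xs<266)].mean();x0,x1=xs.min(),xs.max()
print("side bar",row,x0,x1)
for a,b in(((x0+.5,row+.3),(217.6,209.5)),((x1-.5,row),(218.6,181.5)),(((x0+x1)/2,row),(218.2,195.5))):
    print(tri(s,a,t,b))
print("rim front z75",cast(s,[(222,193.2),(286.5,193.2)],75).round(1).tolist())
print("base front z0",cast(s,[(222,215.8),(285.5,215.8)],0).round(1).tolist())
# white top-view lid edges: left(hinge) edge cols
w=white(t)
for v in(170,180,195,210,222):
    c=np.nonzero(w[v,140:240])[0]+140;print(v,c.min(),c.max(),cast(t,[(c.min()-.5,v)],80)[0].round(1))
# reel marks (saturation low within flange annulus)
C=cast(t,(286.3,230.7),12)[0]
h=hsv(t); g=[]
Y,X=np.mgrid[215:247,270:303]
P=cast(t,np.c_[X.ravel(),Y.ravel()],12)-C
rr=np.hypot(P[:,0],P[:,1]);an=np.arctan2(P[:,1],P[:,0])
sat=t["image"][Y.ravel(),X.ravel(),1].astype(float)
sel=(rr>21)&(rr<32)
z=(sat[sel]*np.exp(6j*an[sel])).sum();print("reel yaw deg mod60",np.degrees(np.angle(z))/6,abs(z)/sat[sel].sum())
for c in blobs(magenta(s)): print(cv2.boundingRect(c))
```

```text
side bar 171.0 240 269
(array([510.59413262,  15.90897938, 138.57818248]), array([0.65588786]))
(array([589.92491768,  15.49538865, 139.05682217]), array([2.47838594]))
(array([550.12445982,  15.37663014, 139.48129007]), array([0.98242864]))
rim front z75 [[455.7, 0.5, 75.0], [645.6, -2.6, 75.0]]
base front z0 [[454.5, -3.6, 0.0], [645.7, -7.4, 0.0]]
170 162 228 [626.  188.3  80. ]
180 162 228 [596.8 187.   80. ]
195 161 227 [553.1 187.9  80. ]
210 160 226 [509.7 188.8  80. ]
222 159 226 [475.2 190.1  80. ]
reel yaw deg mod60 14.387124606872353 0.3070541905315221
(210, 233, 43, 57)
(178, 209, 35, 32)
```

The bar is at about (550, 15.5, 139), which puts the lid about 5° open and the hinge near y≈186. I'm moving above the bar now.

```bash
python3 -m crank '[[-0.035,-0.030,0,0,0,-0.06,0],[-0.070,-0.060,0,0,0,-0.12,0],[-0.104,-0.090,0,0,0,-0.18,0],[-0.139,-0.120,0,0,0,-0.24,0],[-0.174,-0.150,0,0,0,-0.298,0]]' 20
python3 -m crank '[[-0.024,-0.039,0,0,0,0,0],[-0.048,-0.078,0,0,0,0,0],[-0.073,-0.116,0,0,0,0,0],[-0.097,-0.155,0,0,0,0,0],[-0.122,-0.194,0,0,0,0,0]]'
python3 -m crank '[[-0.024,-0.039,0,0,0,0,0],[-0.048,-0.078,0,0,0,0,0],[-0.073,-0.116,0,0,0,0,0],[-0.097,-0.155,0,0,0,0,0],[-0.122,-0.194,0,0,0,0,0]]'
```

```text
clock: 0.8
eef_pos: [306.7, 401.2, 250.4]
tcp_rot: [3.141, 0.0, -3.139]
contact_force: [1.2, 0.9, 0.1]
opening: 1.0
grasp_force: 0.0
clock: 1.3
eef_pos: [428.6, 207.0, 250.6]
tcp_rot: [3.141, 0.001, 3.141]
contact_force: [0.0, 1.1, -0.1]
opening: 0.999
grasp_force: 0.0
clock: 1.8
eef_pos: [550.5, 12.7, 250.4]
tcp_rot: [3.141, 0.0, 3.141]
contact_force: [0.3, 0.1, 0.0]
opening: 0.998
grasp_force: 0.0
```

```bash
python3 -m crank '[[0,0.003,0.040,0,0,0,0],[0,0.003,0.08,0,0,0,0],[0,0.003,0.1,0,0,0,0],[0,0.003,0.111,0,0,0,0],[0,0.003,0.111,0,0,0,0]]' 20
python3 -m crank '[[0,0,0,0,0,0,1],[0,0,0,0,0,0,1],[0,0,0,0,0,0,1],[0,0,0,0,0,0,1],[0,0,0,0,0,0,1]]' 20
python3 -m crank '[[0,0,0,0,0,0,1],[0,0,0,0,0,0,1],[0,0,0,0,0,0,1]]' 20
```

```text
clock: 2.3
eef_pos: [549.1, 17.6, 138.2]
tcp_rot: [-3.141, -0.002, 3.141]
contact_force: [-0.9, 0.3, -0.6]
opening: 1.001
grasp_force: 0.0
clock: 2.8
eef_pos: [550.0, 17.6, 139.8]
tcp_rot: [3.142, 0.001, 3.141]
contact_force: [-0.4, -0.0, -0.2]
opening: 0.143
grasp_force: 0.0
clock: 3.1
eef_pos: [550.0, 17.0, 139.7]
tcp_rot: [-3.141, 0.001, 3.141]
contact_force: [0.1, -5.1, 3.8]
opening: 0.106
grasp_force: 20.9
```

```bash
python3 -m crank '[[0,0.0025,-0.006,0,0,0,1],[0,0.005,-0.012,0,0,0,1],[0,0.0085,-0.019,0,0,0,1],[0,0.0125,-0.026,0,0,0,1],[0,0.0125,-0.026,0,0,0,1]]'
```

```text
clock: 3.6
eef_pos: [550.2, 29.2, 166.2]
tcp_rot: [-3.14, 0.001, 3.141]
contact_force: [-1.4, -8.5, 7.5]
opening: 0.105
grasp_force: 20.9
```

```bash
python3 -m crank '[[0,0.004,-0.0065,0,0,0,1],[0,0.0085,-0.013,0,0,0,1],[0,0.013,-0.020,0,0,0,1],[0,0.018,-0.026,0,0,0,1],[0,0.018,-0.026,0,0,0,1]]'; python3 -c "
from rig import r;s=r.sense();print(s['eef_pos'],s['contact_force'],s['opening'])"
```

```text
clock: 4.1
eef_pos: [550.5, 46.9, 192.6]
tcp_rot: [-3.139, 0.002, 3.141]
contact_force: [-1.4, -10.3, 10.3]
opening: 0.102
grasp_force: 21.0
[550.45486429  46.85700182 192.61912127] [ -1.35311141 -10.33602163  10.26756202] 0.10207214463377311
```

```bash
python3 -m crank '[[0,0.0075,-0.010,0,0,0,1],[0,0.0165,-0.0195,0,0,0,1],[0,0.0255,-0.028,0,0,0,1],[0,0.0355,-0.0355,0,0,0,1],[0,0.0463,-0.042,0,0,0,1]]'
```

```text
clock: 4.6
eef_pos: [551.0, 93.4, 234.4]
tcp_rot: [-3.139, 0.003, 3.141]
contact_force: [2.0, -9.5, 6.9]
opening: 0.108
grasp_force: 20.3
```

```bash
python3 -m crank '[[0,0.0110,-0.006,0,0,0,1],[0,0.0225,-0.0115,0,0,0,1],[0,0.0345,-0.016,0,0,0,1],[0,0.0465,-0.0195,0,0,0,1],[0,0.059,-0.0215,0,0,0,1]]'
python3 -m crank '[[0,0.0125,-0.0015,0,0,0,1],[0,0.025,-0.0025,0,0,0,1],[0,0.038,-0.003,0,0,0,1],[0,0.050,-0.0025,0,0,0,1],[0,0.0505,-0.0025,0,0,0,1]]'
python3 - <<'E'
from h import *
for n in("top","side"):
    f=cams.grab_frame(n);cv2.imwrite(f"pics/{n}1.png",f["image"][...,::-1])
    for c in blobs(magenta(f)): print(n,cv2.boundingRect(c))
a=cv2.imread("pics/side1.png")[110:230,190:320];b=cv2.imread("pics/top1.png")[130:250,130:260]
cv2.imwrite("pics/both1.png",np.vstack([cv2.resize(a,None,fx=2.4,fy=2.4),cv2.resize(b,None,fx=2.4,fy=2.4)]))
E
```

```text
clock: 5.1
eef_pos: [551.7, 153.1, 256.7]
tcp_rot: [-3.141, 0.005, 3.141]
contact_force: [3.6, -6.2, 10.8]
opening: 0.107
grasp_force: 20.9
clock: 5.6
eef_pos: [552.0, 205.3, 258.3]
tcp_rot: [3.14, 0.005, 3.141]
contact_force: [6.4, 0.2, 2.0]
opening: 0.105
grasp_force: 20.4
top (240, 240, 33, 34)
top (275, 219, 24, 24)
top (310, 207, 33, 33)
side (210, 233, 43, 57)
side (178, 209, 35, 33)
```

View pics/both1.png

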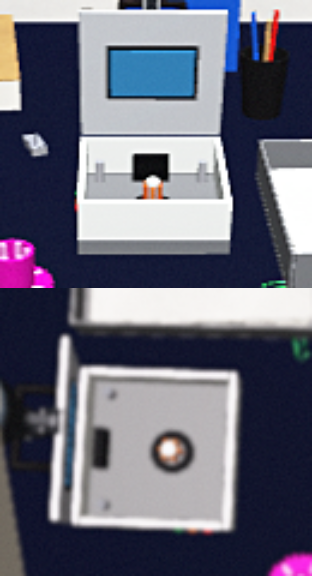

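The lid is now near upright: its inner face with the blue panel shows at side crop pixel (152,73). The bay is open, with the spindle at top image pixel about (203,197). I'll move it further, then measure the lid angle.

```bash
python3 -m crank '[[0,0.007,0.001,0,0,0,1],[0,0.014,0.002,0,0,0,1],[0,0.020,0.003,0,0,0,1],[0,0.020,0.003,0,0,0,1]]'
python3 - <<'E'
from h import *
t=cams.grab_frame("top");s=cams.grab_frame("side")
# bright face profiles
for c in (228,240,254,268,280):
    col=s["image"][100:215,c].astype(int).sum(1)/3; print("side col",c,col[5:30].astype(int).tolist())
for v in (165,175,190,205,215):
    print("top row",v,(t["image"][v,140:240].astype(int).sum(1)/3).astype(int).tolist())
E
```

```text
clock: 6.1
eef_pos: [552.1, 224.8, 255.3]
tcp_rot: [3.14, 0.005, 3.141]
contact_force: [7.2, 1.9, 1.2]
opening: 0.106
grasp_force: 20.3
side col 228 [236, 239, 237, 237, 235, 233, 255, 239, 217, 217, 220, 219, 220, 220, 219, 220, 217, 220, 219, 219, 219, 220, 219, 219, 219]
side col 240 [84, 82, 85, 96, 0, 0, 255, 248, 218, 219, 219, 218, 219, 219, 217, 220, 219, 220, 220, 219, 226, 250, 15, 17, 145]
side col 254 [32, 43, 64, 70, 63, 42, 255, 255, 219, 216, 219, 219, 219, 221, 219, 219, 220, 218, 217, 217, 223, 250, 9, 37, 145]
side col 268 [108, 112, 108, 110, 110, 94, 225, 255, 223, 217, 217, 220, 219, 219, 217, 218, 217, 217, 217, 218, 225, 249, 12, 42, 145]
side col 280 [110, 108, 106, 110, 103, 91, 218, 255, 219, 216, 217, 218, 218, 216, 220, 218, 217, 218, 219, 218, 217, 216, 219, 217, 218]
top row 165 [22, 26, 26, 20, 35, 107, 206, 246, 242, 188, 123, 99, 97, 100, 99, 102, 103, 102, 101, 99, 99, 100, 123, 191, 243, 246, 232, 215, 225, 232, 236, 236, 238, 238, 238, 241, 244, 245, 245, 246, 246, 246, 247, 247, 246, 247, 248, 247, 247, 247, 247, 247, 247, 248, 247, 248, 248, 247,
[... 1429 characters left out ...]
168, 151, 126, 97, 66, 44, 40, 33, 35, 36, 50, 74, 100, 132, 158, 173, 182, 183, 182, 184, 184, 184, 181, 184, 182, 184, 184, 181, 177, 195, 239, 247, 227, 158, 90, 43, 27, 26, 24, 26, 26, 23, 23, 25, 28, 28]
top row 215 [24, 37, 127, 226, 249, 243, 193, 120, 99, 102, 103, 100, 101, 96, 92, 85, 83, 91, 97, 130, 201, 244, 246, 209, 140, 115, 131, 158, 176, 178, 178, 177, 176, 179, 178, 178, 177, 179, 180, 179, 178, 178, 180, 180, 179, 179, 179, 179, 180, 180, 177, 179, 179, 181, 182, 181, 181, 180, 181, 182, 180, 181, 180, 183, 182, 181, 182, 183, 183, 183, 184, 183, 183, 183, 181, 183, 183, 183, 183, 183, 182, 183, 190, 222, 244, 247, 210, 126, 61, 32, 22, 29, 26, 27, 25, 25, 27, 28, 26, 27]
```

Run:
```python
from h import *
t=cams.grab_frame("top");s=cams.grab_frame("side")
I=t["image"].astype(float).mean(2)
def cross(v,a,b,lev):  # first crossing between cols a..b
    x=I[v,a:b+1]-lev
    i=np.nonzero(x[:-1]*x[1:]<=0)[0][0]; return a+i+x[i]/(x[i]-x[i+1])
for v in (165,172,178,208,212,216):
    pk=140+np.argmax(I[v,140:153]); inner=cross(v,pk,pk+7,173); outer=cross(v,pk-7,pk,135)
    hin=cross(v,155,163,173); q=156+np.argmax(I[v,156:168]); rimin=cross(v,q,q+6,185)
    print(v,"free inner",cast(t,(inner,v),265)[0].round(1),"outer",cast(t,(outer,v),265)[0].round(1)[1],"hinge",cast(t,(hin,v),75)[0].round(1),"rim in",cast(t,(rimin,v),75)[0].round(1)[1])
# side: top edge rows -> z assuming y
S=s["image"].astype(float).mean(2)
```

```text
Traceback (most recent call last):
IndexError: index 0 is out of bounds for axis 0 with size 0
```

Run:
```python
from h import *
t=cams.grab_frame("top")
I=t["image"].astype(float).mean(2)
def cross(v,a,b,lev):
    x=I[v,a:b+1]-lev
    i=np.nonzero(x[:-1]*x[1:]<=0)[0]
    return a+i[0]+x[i[0]]/(x[i[0]]-x[i[0]+1]) if len(i) else np.nan
for v in (172,175,178,182,205,208,212,216):
    pk=140+np.argmax(I[v,140:153]); inner=cross(v,pk,pk+7,173); outer=cross(v,pk-7,pk,135)
    hin=cross(v,155,163,173); q=156+np.argmax(I[v,156:168]); rimin=cross(v,q,q+6,185); q2=215+np.argmax(I[v,215:230]);fr=cross(v,q2-6,q2,215)
    print(v,"free inner",cast(t,(inner,v),265)[0].round(1),"outer",cast(t,(outer,v),265)[0].round(1)[1],"hinge",cast(t,(hin,v),75)[0].round(1),"rim in",cast(t,(rimin,v),75)[0].round(1)[1],"front in",cast(t,(fr,v),75)[0].round(1)[1])
```

```text
172 free inner [591.7 174.7 265. ] outer 184.4 hinge [621.  187.2  75. ] rim in 176.6 front in 5.3
175 free inner [584.2 175.1 265. ] outer 184.4 hinge [612.1 186.8  75. ] rim in 177.1 front in 5.5
178 free inner [576.8 175.3 265. ] outer 184.7 hinge [603.3 186.6  75. ] rim in 177.2 front in 5.8
182 free inner [566.9 176.3 265. ] outer 180.1 hinge [591.6 187.5  75. ] rim in 176.8 front in 4.9
205 free inner [510.5 176.1 265. ] outer 185.5 hinge [524.5 188.6  75. ] rim in 178.1 front in 5.9
208 free inner [503.2 176.4 265. ] outer 185.9 hinge [515.8 188.3  75. ] rim in 178.5 front in 6.4
212 free inner [493.4 176.2 265. ] outer 186.4 hinge [504.3 188.1  75. ] rim in 178.7 front in 5.9
216 free inner [483.7 175.8 265. ] outer 186.2 hinge [492.7 189.   75. ] rim in 178.1 front in 7.1
```

```bash
python3 -m crank '[[0,0.004,0.001,0,0,0,1],[0,0.008,0.002,0,0,0,1],[0,0.010,0.0025,0,0,0,1],[0,0.010,0.0025,0,0,0,1],[0,0.010,0.0025,0,0,0,1]]'
python3 -m crank '[[0,0,0,0,0,0,0.7],[0,0,0,0,0,0,0.7],[0,0,0,0,0,0,0.7],[0,0,0,0,0,0,0.7]]'
python3 - <<'E'
from h import *
t=cams.grab_frame("top")
I=t["image"].astype(float).mean(2)
def cross(v,a,b,lev):
    x=I[v,a:b+1]-lev
    i=np.nonzero(x[:-1]*x[1:]<=0)[0]
    return a+i[0]+x[i[0]]/(x[i[0]]-x[i[0]+1]) if len(i) else np.nan
for v in (172,178,205,212):
    pk=138+np.argmax(I[v,138:151]); inner=cross(v,pk,pk+7,173); outer=cross(v,pk-7,pk,135)
    hin=cross(v,155,163,173)
    print(v,"free inner",cast(t,(inner,v),265)[0].round(1),"outer",cast(t,(outer,v),265)[0].round(1)[1],"hinge",cast(t,(hin,v),75)[0].round(1))
E
```

```text
clock: 6.85
eef_pos: [552.1, 234.3, 252.8]
tcp_rot: [3.14, 0.005, 3.141]
contact_force: [7.3, -2.0, 2.4]
opening: 0.106
grasp_force: 20.4
clock: 7.25
eef_pos: [549.6, 233.9, 251.5]
tcp_rot: [-3.141, -0.001, 3.141]
contact_force: [-0.0, 0.0, -0.6]
opening: 0.301
grasp_force: 0.0
172 free inner [591.5 184.9 265. ] outer 194.3 hinge [621.  187.1  75. ]
178 free inner [576.6 185.1 265. ] outer 194.7 hinge [603.3 186.6  75. ]
205 free inner [510.3 186.3 265. ] outer 195.7 hinge [524.5 188.7  75. ]
212 free inner [493.2 186.  265. ] outer 196.2 hinge [504.3 188.1  75. ]
```

The lid is upright to within about 0.5°, with the free edge at y≈186 and the hinge at ≈187. I'll lift away and measure the spindle.

```bash
python3 -m crank '[[0,0,-0.02,0,0,0,0.7],[0,0,-0.05,0,0,0,0.7],[0,0,-0.09,0,0,0,0.7],[0,0,-0.09,0,0,0,0.7]]'
python3 - <<'E'
from h import *
F={n:[cams.grab_frame(n) for _ in range(6)] for n in("top","side")}
for n in F:
    f=F[n][0]; f["image"]=np.mean([g["image"] for g in F[n]],0).round().astype(np.uint8)
t,s=F["top"][0],F["side"][0]
np.save("pics/t.npy",t["image"]);np.save("pics/s.npy",s["image"])
# seat ring: dark circle
I=t["image"].astype(float).mean(2)
m=np.zeros(I.shape,bool);m[180:215,186:218]=I[180:215,186:218]<120
m=cv2.morphologyEx(m.astype(np.uint8),cv2.MORPH_CLOSE,np.ones((9,9)))
for c in blobs(m):
    (u,v),R=cv2.minEnclosingCircle(c);M=cv2.moments(c);u,v=M["m10"]/M["m00"],M["m01"]/M["m00"]
    P=cast(t,c[:,0,:],28);print("seat",u,v,cast(t,(u,v),28)[0].round(1),np.ptp(P,0).round(1))
h=hsv(t); o=(h[...,0]<22)&(h[...,1]>90)
print(h[190:206,194:212,1].tolist())
for n,f,y0,y1,x0,x1 in(("t",t,180,214,184,220),("s",s,170,200,235,271)):
    cv2.imwrite(f"pics/sp_{n}.png",cv2.resize(f["image"][y0:y1,x0:x1,::-1],None,fx=14,fy=14,interpolation=cv2.INTER_CUBIC))
a=cv2.imread("pics/sp_t.png");b=cv2.imread("pics/sp_s.png")[:420];b=cv2.copyMakeBorder(b,0,476-420,0,0,0)
cv2.imwrite("pics/sp.png",cv2.resize(np.hstack([a,b]),None,fx=.78,fy=.78))
E
```

```text
clock: 7.7
eef_pos: [552.1, 234.8, 347.4]
tcp_rot: [3.138, 0.008, 3.141]
contact_force: [0.7, 0.1, 0.6]
opening: 0.298
grasp_force: 0.0
seat 201.37938596491227 197.84941520467837 [552.   76.9  28. ] [51.5 51.8  0. ]
[[4, 3, 3, 6, 7, 10, 13, 16, 8, 12, 7, 5, 6, 5, 4, 6, 4, 6], [5, 5, 7, 10, 30, 40, 22, 23, 40, 28, 19, 19, 6, 7, 5, 4, 4, 6], [5, 3, 13, 104, 157, 128, 69, 78, 117, 106, 57, 19, 18, 8, 5, 7, 6, 7], [9, 16, 31, 120, 120, 83, 47, 66, 113, 124, 92, 36, 19, 12, 10, 6, 6, 6], [9, 18, 37, 57, 47, 28, 16, 37, 82, 117, 99, 45, 15, 19, 15, 10, 7, 6], [13, 99, 76, 25, 10, 2, 2, 4, 40, 82, 88, 43, 13, 14, 20, 7, 6, 8], [39, 148, 93, 28, 1, 2, 2, 1, 12, 66, 100, 58, 20, 10, 19, 19, 7, 6], [49, 140, 84, 25, 2, 2, 2, 3, 9, 77, 129, 96, 46, 18, 17, 17, 8, 7], [19, 94, 62, 28, 5, 2, 1, 1, 21, 79, 133, 108, 62, 34, 17, 24, 6, 7], [19, 32, 66, 68, 50, 25, 15, 34, 54, 75, 68, 48, 37, 28, 19, 12, 8, 5], [21, 30, 89, 116, 107, 72, 63, 96, 123, 95, 29, 13, 10, 13, 21, 20, 5, 7], [11, 26, 77, 116, 116, 93, 81, 104, 121, 87, 28, 6, 9, 22, 21, 11, 6, 6], [6, 16, 24, 59, 69, 51, 42, 47, 53, 50, 23, 11, 9, 21, 10, 5, 7, 6], [7, 11, 23, 19, 25, 17, 14, 17, 18, 17, 22, 10, 28, 12, 9, 4, 6, 6], [5, 7, 7, 16, 19, 11, 4, 8, 13, 15, 13, 20, 10, 10, 6, 5, 6, 6], [5, 5, 4, 8, 12, 21, 26, 28, 21, 14, 10, 14, 5, 6, 7, 4, 6, 6]]
```

View pics/sp.png

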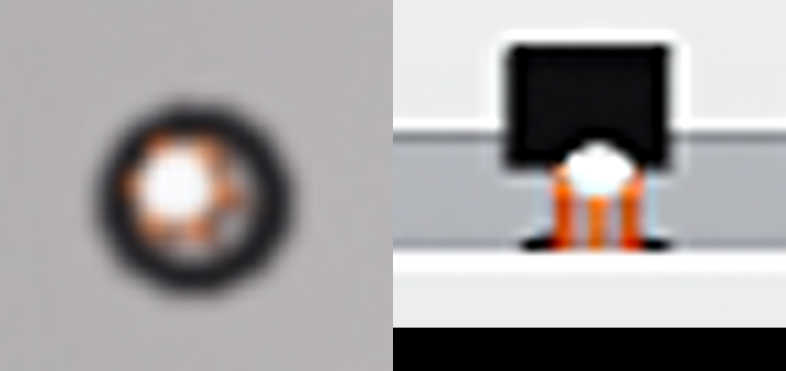

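The spindle shows at top (201,197): a white nose with orange splines at about (195,196) and (204,197), so one spline lies nearly along world y. Angle calculation next, while moving to the reel.

```bash
python3 - <<'E'
from h import *
t=cams.grab_frame("top");t["image"]=np.load("pics/t.npy")
c=np.array([552,76.9,58.]);
sat=hsv(t)[...,1].astype(float); 
k=4; big=cv2.resize(sat[180:214,184:220],None,fx=k,fy=k,interpolation=cv2.INTER_CUBIC)
Y,X=np.mgrid[0:big.shape[0],0:big.shape[1]]
uv=np.c_[(X.ravel()+.5)/k-.5+184,(Y.ravel()+.5)/k-.5+180]
for dx,dy in((0,0),(1,0),(-1,0),(0,1),(0,-1)):
    P=cast(t,uv,58)-c-[dx,dy,0];rr=np.hypot(P[:,0],P[:,1]);a=np.arctan2(P[:,1],P[:,0])
    m=(rr>9)&(rr<14);w=big.ravel()[m]
    z=(w*np.exp(6j*a[m])).sum()/w.sum();z1=(w*np.exp(1j*a[m])).sum()/w.sum()
    print(dx,dy,"spline deg mod60",(np.degrees(np.angle(z))/6)%60,abs(z),abs(z1))
hist,_=np.histogram(np.degrees(a[m])%360,36,weights=w);n,_=np.histogram(np.degrees(a[m])%360,36)
print((hist/np.maximum(n,1)).round().tolist())
E
python3 -m crank '[[0.018,-0.045,0,0,0,0,0.7],[0.036,-0.090,0,0,0,0,0.7],[0.04,-0.139,0,0,0,0,0.7],[0.045,-0.188,0,0,0,0,0.7],[0.05,-0.210,0,0,0,0,0.7]]'
python3 -m crank '[[0.009,-0.045,0,0,0,0,0],[0.018,-0.090,0,0,0,0,0],[0.027,-0.135,0,0,0,0,0],[0.036,-0.180,0,0,0,0,0],[0.042,-0.205,0,0,0,0,0]]'
```

```text
0 0 spline deg mod60 25.98925893921972 0.14160620860192322 0.11051692999195065
1 0 spline deg mod60 26.020609737277795 0.13919557312486883 0.07927749775516182
-1 0 spline deg mod60 26.582264786396422 0.12904477399300165 0.14612934614446935
0 1 spline deg mod60 26.034524649918755 0.1367989012619987 0.06962928072774198
0 -1 spline deg mod60 25.57787819077181 0.14096485010297863 0.1526228291770894
[48.0, 66.0, 82.0, 69.0, 55.0, 31.0, 37.0, 58.0, 72.0, 62.0, 46.0, 50.0, 74.0, 96.0, 106.0, 97.0, 83.0, 76.0, 83.0, 107.0, 122.0, 111.0, 85.0, 63.0, 83.0, 118.0, 127.0, 108.0, 89.0, 81.0, 89.0, 105.0, 112.0, 107.0, 88.0, 63.0]
clock: 8.85
eef_pos: [499.2, 20.8, 342.0]
tcp_rot: [-3.141, 0.0, 3.139]
contact_force: [0.3, 0.0, -0.1]
opening: 0.302
grasp_force: 0.0
clock: 9.35
eef_pos: [456.8, -183.9, 342.0]
tcp_rot: [-3.141, 0.0, 3.139]
contact_force: [0.7, 0.6, -0.2]
opening: 0.998
grasp_force: 0.0
```

```bash
python3 -m crank '[[-0.0025,0.0028,0.05,0,0,0,0],[-0.0025,0.0028,0.1,0,0,0,0],[-0.0025,0.0028,0.15,0,0,0,0],[-0.0025,0.0028,0.2,0,0,0,0],[-0.0025,0.0028,0.23,0,0,0,0]]'
python3 -m crank '[[0,0,0.03,0,0,0,0],[0,0,0.06,0,0,0,0],[0,0,0.07,0,0,0,0],[0,0,0.077,0,0,0,0],[0,0,0.077,0,0,0,0]]'
python3 -m crank '[[0,0,0,0,0,0,0.3],[0,0,0,0,0,0,0.4],[0,0,0,0,0,0,0.5],[0,0,0,0,0,0,1],[0,0,0,0,0,0,1]]' 30
```

```text
clock: 9.85
eef_pos: [458.5, -177.7, 108.7]
tcp_rot: [3.14, -0.003, 3.141]
contact_force: [0.3, 0.1, -0.4]
opening: 0.995
grasp_force: 0.0
clock: 10.35
eef_pos: [460.3, -178.4, 34.9]
tcp_rot: [3.142, -0.0, 3.141]
contact_force: [-0.1, 0.3, 0.9]
opening: 1.001
grasp_force: 0.0
clock: 10.85
eef_pos: [460.7, -178.5, 35.7]
tcp_rot: [-3.141, 0.001, 3.141]
contact_force: [-2.3, 0.7, 7.5]
opening: 0.436
grasp_force: 29.4
```

```bash
python3 -m crank '[[0,0,0,0,0,0,1],[0,0,-0.02,0,0,0,1],[0,0,-0.06,0,0,0,1],[0,0,-0.1,0,0,0,1],[0,0,-0.12,0,0,0,1]]' 60
python3 -m crank '[[-0.018,0.045,0,0,0,0.02,1],[-0.036,0.090,0,0,0,-0.04,1],[-0.054,0.135,0,0,0,-0.08,1],[-0.072,0.180,0,0,0,-0.13,1],[-0.086,0.220,0,0,0,-0.17,1]]'
```

```text
clock: 11.35
eef_pos: [461.3, -178.8, 158.2]
tcp_rot: [-3.14, 0.004, 3.141]
contact_force: [0.6, -0.7, -0.6]
opening: 0.428
grasp_force: 60.3
clock: 11.85
eef_pos: [547.1, 43.9, 155.3]
tcp_rot: [-3.142, 0.001, -2.97]
contact_force: [0.7, -1.8, -1.2]
opening: 0.432
grasp_force: 60.3
```

Run:
```python
from h import *
t=cams.grab_frame("top");s=cams.grab_frame("side");st=r.sense();print(st["eef_pos"].round(1),st["tcp_rot"].round(3),st["contact_force"].round(1),st["opening"],st["qpos"].round(2))
for n,f in(("top",t),("side",s)):
    for c in blobs(magenta(f),20): print(n,cv2.boundingRect(c))
a=cv2.resize(t["image"][160:280,180:320,::-1],None,fx=3,fy=3,interpolation=cv2.INTER_CUBIC);b=cv2.resize(s["image"][130:250,190:290,::-1],None,fx=3,fy=3,interpolation=cv2.INTER_CUBIC)
cv2.imwrite("pics/held.png",np.hstack([a,b]))
```

```text
[548.1  45.9 155.3] [ 3.141e+00  2.000e-03 -2.967e+00] [-0.1 -0.  -0.5] 0.42845841117081346 [ 0.08  0.35  1.88  0.    0.91 -1.67]
top (240, 240, 33, 34)
top (310, 207, 33, 33)
side (213, 252, 40, 38)
side (178, 209, 35, 33)
side (242, 156, 23, 22)
```

View pics/held.png

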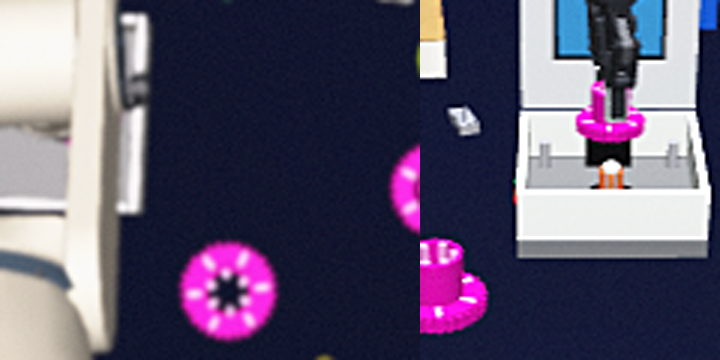

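The reel is held level over the bay: the flange in the side view spans columns 242–265 and rows 156–178, and the spindle stands below at column 254. I'll compare the reel's and spindle's x in the side view.

Run:
```python
from h import *
s=cams.grab_frame("side");st=r.sense();e=st["eef_pos"];print(e.round(1))
m=magenta(s)
for v in range(166,178):
    c=np.nonzero(m[v,235:275])[0]+235
    if len(c): print(v,c.min(),c.max(),(c.min()+c.max())/2)
zf=e[2]-35.7+6
for z in(zf-6,zf,zf+6): print("pred reel uv",proj(s,[e[0],e[1],z])[0].round(2), "front edge",proj(s,[e[0],e[1]-34.5,z])[0].round(2))
s0=dict(s);s0["image"]=np.load("pics/s.npy");h=hsv(s0)
I=h[...,1].astype(float)
for v in range(186,193):
    c=np.arange(245,264);w=np.clip(I[v,245:264]-60,0,None);print("spline row",v,(w*c).sum()/w.sum(),w.astype(int).tolist())
V=s0["image"].astype(float).min(2)
print("nose",[ (v,np.nonzero(V[v,245:264]>170)[0]+245) for v in range(182,188)])
print("pred spindle",proj(s,[[552,76.9,66],[552,76.9,58],[552,76.9,40]]).round(2).tolist(),"mm/px",np.linalg.norm(np.array([552,76.9,60])-s["position"])/s["fx"])
```

```text
[547.   43.9 155.1]
166 244 260 252.0
167 244 259 251.5
168 242 263 252.5
169 242 263 252.5
170 242 263 252.5
171 242 263 252.5
172 242 263 252.5
173 242 263 252.5
174 242 263 252.5
175 244 262 253.0
176 245 260 252.5
177 248 258 253.0
pred reel uv [252.66 172.93] front edge [253.16 178.13]
pred reel uv [252.69 171.11] front edge [253.19 176.29]
pred reel uv [252.72 169.29] front edge [253.23 174.44]
spline row 186 253.31360946745562 [0, 0, 0, 0, 0, 89, 0, 0, 0, 0, 0, 0, 80, 0, 0, 0, 0, 0, 0]
spline row 187 253.15236051502146 [0, 0, 0, 0, 12, 195, 33, 0, 0, 0, 0, 134, 92, 0, 0, 0, 0, 0, 0]
spline row 188 253.1954177897574 [0, 0, 0, 0, 0, 195, 69, 0, 156, 75, 0, 195, 52, 0, 0, 0, 0, 0, 0]
spline row 189 253.16044260027664 [0, 0, 0, 0, 0, 195, 64, 0, 169, 52, 0, 195, 48, 0, 0, 0, 0, 0, 0]
spline row 190 253.11142857142858 [0, 0, 0, 0, 0, 195, 61, 0, 165, 47, 0, 190, 42, 0, 0, 0, 0, 0, 0]
spline row 191 253.05987261146498 [0, 0, 0, 0, 44, 195, 68, 0, 170, 31, 0, 195, 82, 0, 0, 0, 0, 0, 0]
spline row 192 253.23545454545456 [0, 0, 0, 0, 195, 195, 64, 1, 165, 28, 3, 195, 195, 0, 59, 0, 0, 0, 0]
nose [(182, array([], dtype=int64)), (183, array([253, 261, 262, 263])), (184, array([251, 252, 253, 254, 255, 261, 262, 263])), (185, array([251, 252, 253, 254, 255, 256, 261, 262, 263])), (186, array([245, 246, 247, 248, 251, 252, 253, 254, 255, 256, 258, 259, 260,
       261, 262, 263])), (187, array([245, 246, 247, 248, 252, 253, 254, 255, 258, 259, 260, 261, 262,
       263]))]
pred spindle [[253.58, 183.74], [253.54, 186.03], [253.46, 191.15]] mm/px 3.1000472457902486
```

```bash
python3 -m crank '[[-0.004,0.010,0,0,0,-0.01,1],[-0.008,0.022,0,0,0,-0.02,1],[-0.0106,0.0312,0.01,0,0,-0.028,1],[-0.0106,0.0312,0.03,0,0,-0.028,1],[-0.0106,0.0312,0.04,0,0,-0.028,1]]'
python3 -m crank '[[0,0,0,0,0,0,1],[0,0,0,0,0,0,1]]'
python3 - <<'E'
from h import *
E=[];F=[]
for i in range(6):
    s=cams.grab_frame("side");st=r.sense();E.append(st["eef_pos"]);F.append(st["contact_force"])
print(np.mean(E,0),np.std(E,0),np.mean(F,0),st["tcp_rot"])
m=magenta(s)
for v in range(165,192):
    c=np.nonzero(m[v,235:275])[0]+235
    if len(c)>12: print(v,c.min(),c.max(),(c.min()+c.max())/2)
e=np.mean(E,0);print(proj(s,[e[0],e[1],e[2]-29.7]))
E
```

```text
clock: 12.5
eef_pos: [550.5, 74.2, 113.0]
tcp_rot: [3.141, -0.002, -2.944]
contact_force: [0.6, 0.6, -0.8]
opening: 0.431
grasp_force: 60.4
clock: 12.7
eef_pos: [551.4, 74.0, 114.6]
tcp_rot: [3.142, -0.001, -2.945]
contact_force: [0.1, 0.4, -0.3]
opening: 0.425
grasp_force: 60.4
[551.92493081  74.08630004 115.34756166] [0.0793092  0.03182753 0.12631312] [-0.07303013 -0.33109599 -0.72989845] [-3.14149895e+00  9.44853892e-04 -2.94456269e+00]
176 243 263 253.0
177 243 264 253.5
179 243 264 253.5
180 243 264 253.5
181 243 264 253.5
182 243 263 253.0
183 245 262 253.5
184 247 260 253.5
[[253.69671675 178.47135162]]
```

```bash
python3 -m crank '[[-0.0005,0.0015,0,0,0,0,1],[-0.0011,0.003,0.004,0,0,0,1],[-0.0011,0.003,0.008,0,0,0,1],[-0.0011,0.003,0.012,0,0,0,1],[-0.0011,0.003,0.012,0,0,0,1]]'
python3 -m crank '[[0,0,0.002,0,0,0,1],[0,0,0.004,0,0,0,1],[0,0,0.006,0,0,0,1],[0,0,0.006,0,0,0,1]]'
```

```text
clock: 13.5
eef_pos: [551.5, 77.3, 101.9]
tcp_rot: [3.142, -0.001, -2.944]
contact_force: [-0.2, 0.3, -0.8]
opening: 0.429
grasp_force: 60.4
clock: 13.9
eef_pos: [551.8, 77.3, 96.5]
tcp_rot: [3.142, -0.0, -2.944]
contact_force: [-0.2, -1.1, -0.7]
opening: 0.425
grasp_force: 60.4
```

```bash
python3 -m crank '[[0,0,0.001,0,0,0,1],[0,0,0.002,0,0,0,1],[0,0,0.002,0,0,0,1]]'
python3 -m crank '[[0,0,0.001,0,0,0,1],[0,0,0.002,0,0,0,1],[0,0,0.002,0,0,0,1]]'
```

```text
clock: 14.2
eef_pos: [552.0, 77.3, 94.7]
tcp_rot: [3.142, -0.0, -2.944]
contact_force: [-0.6, -0.4, -1.2]
opening: 0.426
grasp_force: 60.4
clock: 14.5
eef_pos: [551.9, 77.3, 92.6]
tcp_rot: [3.142, -0.0, -2.944]
contact_force: [-0.5, 0.3, -0.7]
opening: 0.427
grasp_force: 60.4
```

```bash
python3 -m crank '[[0,0,0.001,0,0,0,1],[0,0,0.002,0,0,0,1],[0,0,0.002,0,0,0,1]]'
python3 -m crank '[[0,0,0.001,0,0,0,1],[0,0,0.002,0,0,0,1],[0,0,0.002,0,0,0,1]]'
```

```text
clock: 14.8
eef_pos: [551.9, 77.3, 90.6]
tcp_rot: [3.142, -0.0, -2.944]
contact_force: [0.1, -0.9, -0.9]
opening: 0.432
grasp_force: 60.4
clock: 15.1
eef_pos: [551.9, 77.3, 88.6]
tcp_rot: [3.142, -0.0, -2.944]
contact_force: [0.4, -0.2, -0.6]
opening: 0.43
grasp_force: 60.4
```

```bash
python3 -m crank '[[0,0,0.001,0,0,0,1],[0,0,0.002,0,0,0,1],[0,0,0.002,0,0,0,1]]'
python3 -m crank '[[0,0,0.001,0,0,0,1],[0,0,0.002,0,0,0,1],[0,0,0.002,0,0,0,1]]'
```

```text
clock: 15.4
eef_pos: [551.9, 77.3, 86.6]
tcp_rot: [3.142, -0.0, -2.944]
contact_force: [0.1, -0.2, -0.4]
opening: 0.429
grasp_force: 60.4
clock: 15.7
eef_pos: [551.9, 77.3, 84.6]
tcp_rot: [3.142, -0.0, -2.944]
contact_force: [-0.0, -0.2, -0.8]
opening: 0.43
grasp_force: 60.4
```

Underside is at about 49 mm with no force, so the splines have meshed. I'll continue to the seat.

```bash
python3 -m crank '[[0,0,0.003,0,0,0,1],[0,0,0.006,0,0,0,1],[0,0,0.009,0,0,0,1],[0,0,0.009,0,0,0,1]]'
python3 -m crank '[[0,0,0.002,0,0,0,1],[0,0,0.004,0,0,0,1],[0,0,0.006,0,0,0,1],[0,0,0.006,0,0,0,1]]'
```

```text
clock: 16.1
eef_pos: [551.6, 77.3, 75.2]
tcp_rot: [3.142, -0.001, -2.944]
contact_force: [0.5, 0.5, -1.1]
opening: 0.427
grasp_force: 60.4
clock: 16.5
eef_pos: [551.8, 77.3, 69.5]
tcp_rot: [3.142, -0.0, -2.944]
contact_force: [-0.2, -0.2, -1.0]
opening: 0.428
grasp_force: 60.4
```

```bash
python3 -m crank '[[0,0,0.002,0,0,0,1],[0,0,0.004,0,0,0,1],[0,0,0.004,0,0,0,1]]'
python3 -m crank '[[0,0,0.001,0,0,0,1],[0,0,0.002,0,0,0,1],[0,0,0.002,0,0,0,1]]'
```

```text
clock: 16.8
eef_pos: [551.8, 77.3, 65.5]
tcp_rot: [3.142, -0.0, -2.944]
contact_force: [-0.9, 0.1, -0.7]
opening: 0.428
grasp_force: 60.4
clock: 17.1
eef_pos: [552.1, 77.3, 63.8]
tcp_rot: [-3.142, 0.0, -2.944]
contact_force: [-0.3, -0.0, 2.9]
opening: 0.427
grasp_force: 60.5
```

Seat contact came at TCP z≈64, as predicted. Now the 6 mm press, watching the force.

```bash
python3 -m crank '[[0,0,0.001,0,0,0,1],[0,0,0.002,0,0,0,1],[0,0,0.002,0,0,0,1]]'
python3 -m crank '[[0,0,0.001,0,0,0,1],[0,0,0.002,0,0,0,1],[0,0,0.002,0,0,0,1]]'
```

```text
clock: 17.4
eef_pos: [552.1, 77.3, 61.9]
tcp_rot: [-3.142, 0.0, -2.944]
contact_force: [-1.7, -0.1, 3.8]
opening: 0.427
grasp_force: 60.7
clock: 17.7
eef_pos: [552.1, 77.4, 59.9]
tcp_rot: [-3.142, 0.0, -2.944]
contact_force: [-1.8, -0.7, 5.1]
opening: 0.429
grasp_force: 60.9
```

```bash
python3 -m crank '[[0,0,0.001,0,0,0,1],[0,0,0.002,0,0,0,1],[0,0,0.002,0,0,0,1],[0,0,0.002,0,0,0,1]]'
```

```text
clock: 18.1
eef_pos: [552.1, 77.4, 58.1]
tcp_rot: [3.142, 0.0, -2.944]
contact_force: [-2.1, -0.3, 7.8]
opening: 0.43
grasp_force: 61.2
```

```bash
python3 -m crank '[[0,0,0.0005,0,0,0,1],[0,0,0.001,0,0,0,1],[0,0,0.001,0,0,0,1]]'
```

```text
clock: 18.4
eef_pos: [552.2, 77.4, 57.8]
tcp_rot: [-3.142, 0.0, -2.944]
contact_force: [-4.5, -0.6, 17.0]
opening: 0.431
grasp_force: 62.4
```

```bash
python3 -m crank '[[0,0,0.0005,0,0,0,1],[0,0,0.0005,0,0,0,1]]'
```

```text
clock: 18.6
eef_pos: [552.2, 77.4, 57.8]
tcp_rot: [-3.142, 0.0, -2.944]
contact_force: [-6.6, -0.3, 22.7]
opening: 0.428
grasp_force: 63.0
```

The press has reached a hard stop at 57.8 mm with 23 N. One last look before handing in.

Run:
```python
from h import *
s=cams.grab_frame("side");t=cams.grab_frame("top");st=r.sense();print(st["eef_pos"].round(1),st["contact_force"].round(1),st["grasp_force"],st["clock"])
a=np.load("pics/s.npy")
print("lid top row now/before",[ (np.argmax(x[100:125,280].astype(int).sum(1)>640)+100) for x in(s["image"],a)])
cv2.imwrite("pics/end.png",cv2.resize(s["image"][100:330,150:350,::-1],None,fx=2.6,fy=2.6,interpolation=cv2.INTER_CUBIC))
```

```text
[552.2  77.3  57.7] [-6.6 -0.1 22.9] 63.03469276987016 18.7
lid top row now/before [np.int64(110), np.int64(110)]
```

View pics/end.png

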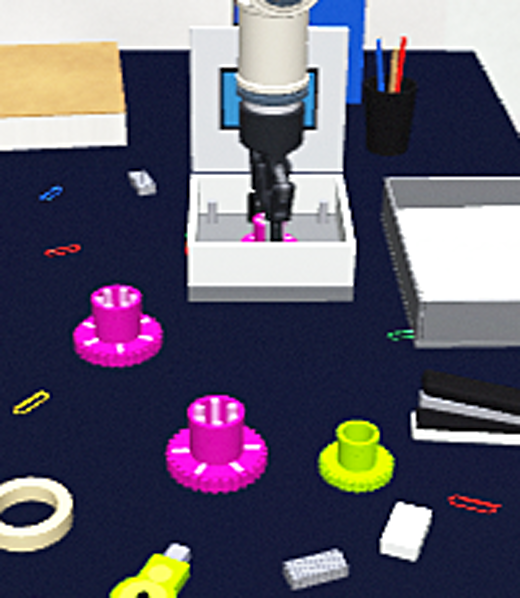

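The lid stands upright behind the arm, with its top edge still at row 110. The reel sits low in the bay at crop pixel (268,232), held by the gripper, and the other things are where they were. I'm handing in.

```bash
python3 -c "
from rig import sign_off
print(sign_off())"
```

```text
the job is handed in; nothing more can be done
None
```

The lid is standing straight up (within about 0.5° by camera), and the 69 mm magenta reel is meshed on the spindle and pressed to its hard stop at about 23 N, still gripped. I handed in at about 18.7 s with the other things on the desk left in place.

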